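Hold the handpiece holder in the shelf's corner for screwing

ROBOT

A 6-joint arm with a two-finger parallel gripper is mounted at the origin on the work surface. World frame = base frame: x ahead of the robot, y to its left, z up, the work surface at z = 0. Lengths are in mm, angles in rad, forces in N, time in s.
With the tool pointing down it reaches from about 375 to 975 mm from the base axis. Payload 3.8 kg.
Tool frame: the origin (TCP) lies midway between the tips of the shut fingers; the grasp point (between the pads) lies 19 mm behind it; z points along the fingers, y is the direction in which the jaws open and shut (so a half turn about z gives the same grasp; the last joint's range is limited). The gripper opens to 88 mm and grips with 3 to 60 N. Pads are 18 mm wide; open, the fingers measure 123 mm over their backs; the gripper's body (75 mm by 187 mm) begins 45 mm behind the grasp point.
Start: joints at [-1.207, 0.264, 1.604, -0, 1.274, -0.037], TCP at [263.349, -621.502, 202.006] pointing down, gripper open.
Joint ranges: [-2.63, 2.63], [-0.94, 2.18], [0.31, 2.57], [-1.31, 4.45], [0, 2.66], [-2.55, 2.55]. Speed limits (rad/s): [2.57, 2.57, 3.14, 3.14, 3.14, 3.14].

INTERFACE

Orientations are given as a 3x3 rotation matrix whose columns are the frame's x, y, z axes.
In Python, from station import * gives the robot as it stands.
- The arm moves only by the tool move_arm, never from a script. Its argument "deltas" is one flat list of numbers, 5 for each row, row after row: the shift along the world's x, y, z in mm, then the turn about the world's z in rad, then the opening in per cent of the stroke, from 0 (shut) to 100 (fully open). In form: [tx, ty, tz, spin, grip, tx, ty, tz, spin, grip, ...]. A call has 1 to 5 rows; each row is the pose to reach, as a shift and turn from the pose measured when the call began; what a row does not reach only later rows make up. A row lasts 1/10 s, in which the tool goes at most 50 mm and 8.59 degrees, less where a joint would pass 70% of its speed; a pose out of reach is approached as far as the arm can. A call with a gripper value outside its range is refused whole. The fingers move at their own pace and stop on an object; "force" is the grip in N (left out, the last holds). Time passes only in rows, so rows that repeat a pose let the fingers close. It gives the time, the measured TCP pose, the force and the opening at its end, in the units of the state.
- read_state(): the state, without advancing time (a new reading comes with each control period).
- get_image(name): name is "scene" or "top"; returns the picture (480x640x3 uint8, blue, green, red); there is no depth.
- camera_params(name): a dict with "fovy" (degrees; the focal length in pixels is half the picture's height over the tangent of half this angle, whatever the lens; pixels are square), "cx", "cy" (the principal point, pixels), "pose" (4x4, takes a point from camera to world coordinates). Camera axes: x right, y up, looking along -z (the intrinsics and any distortion apply to the point x, -y, -z); pixel columns grow to the right and rows downward; lengths in mm; the calibration is good to about 2 mm. A picture is of the moment at which its call begins. camera_params takes no time and is no camera call.
- finish_job(): hands the job in, once; it reports no verdict.
The state is a dict: "time_s": time; "qpos": joint angles; "dq": joint speeds; "joint_torque": joint torques, N m; "ee_pos": TCP position; "orientation": TCP orientation; "ft_force": force on the tool from outside, world axes, zero at the start; "torque": the same for the moment, N m; "grip_width": opening from 0.0 (shut) to 1.0 (fully open).
Only numpy, scipy, OpenCV 4.12 (cv2) and the standard library are available. Lean on these libraries where they do the work, as an engineer would, in place of code of your own. Each camera call takes 0.05 s, during which the arm holds its last target. There are 200 camera calls.

TASK

I am about to screw the second handpiece holder onto the trolley's top shelf, which lies on the counter: bring the loose aluminium holder to the free back corner of the shelf, the one with the pilot holes, flat on the panel and with its long side along the back rim, and feel it home until it stops against both the back rim and the side rim. Press it firmly into that corner, against both rims at once but without forcing them, and finish while still holding it pressed there, so that I can drive the screws. Leave everything else where it is.

Things in the scene. Friction and masses are not known exactly. Their poses are not given: they have to be found in the camera images.
- tray: Trolley's top shelf, fixed on the counter: white panel 298 x 416 mm, 18 mm thick, chrome rims at back, left and right, open at the front (robot side). Origin: counter level, mid-shelf; x to the back rim, y to the left rim, z up. Panel top z = 18 mm. Inner faces: back rim x = +148, left and right rims y = +208, -208 mm. Leg sleeves 36 mm high stand just outside the rims.
- rim_back: The back rim of the shelf: an upright steel strip 4 mm thick, its top 18 mm above the panel, rigid; smooth. Origin: middle of its inner face, level with the panel's top; the inner face looks to the shelf's -x. Axes as the shelf's.
- rim_left: The left rim of the shelf, the same strip; origin in the middle of its inner face, level with the panel's top; the inner face looks to the shelf's -y. Axes as the shelf's.
- rim_right: The right rim of the shelf, the same strip; origin in the middle of its inner face, level with the panel's top; the inner face looks to the shelf's +y. Axes as the shelf's.
- pilot_holes: Four small dark pilot holes (48 x 80 mm apart) in the panel at the free back corner, left or right: a flat mark, nothing to bump into. Origin: the middle of the four, on the panel's top; when the holder stands in the corner its middle is exactly above this point. Axes as the shelf's.
- holder_center (a point): Middle of the loose aluminium handpiece holder, 29 mm above its underside; 0.35 to 0.65 kg, upright on the shelf, slides easily. Base 64 (its x) x 100 (its y) x 22 mm high, screw holes at the corners. On its middle a flat-sided socket block, 38 (x) x 54 (y) x 36 mm high, with a round socket in the top: grip it by this, clear above the rims. 58 mm high in all; same after a half turn.
- holder_fitted: The first holder, the same shape, already screwed down in the other back corner, with a white handpiece standing in its socket (190 mm high in all). Origin: middle of its underside. Fixed.
- cream_jar_mid (a point): Middle of a white jar with black lid, 50 mm in diameter, 42 mm high, standing on the shelf near the middle of the back rim. Leave it.
- screw_dish_mid (a point): Middle of a small round steel dish with screws, 56 mm in diameter, 16 mm high, standing in one front corner of the shelf. Leave it.
- balm_jar_mid (a point): Middle of a small jar, 44 mm in diameter, 34 mm high, standing in the other front corner of the shelf. Leave it.
- screwdriver_grip (a point): Handle of a screwdriver, 190 mm long, lying on the counter right of the shelf. Leave it.
- lotion_mid (a point): Middle of a cream-coloured bottle, 54 mm in diameter, 165 mm high, on the counter left of the shelf. Leave it.
- toner_mid (a point): Middle of a pale blue bottle, 48 mm in diameter, 150 mm high, on the counter right of the shelf. Leave it.
- mask_bowl_mid (a point): Middle of a white bowl, 110 mm wide, 50 mm high, on the counter left of the shelf. Leave it.
Things that resemble listed ones, but are neither listed nor needed, are in the scene too. Leave any brown or red look-alike of the part that bears holder_center alone.

How it is judged (in metres and radians):
At the end, for the whole second after the job is handed in: The holder, still gripped, is pressed into the free corner, over 2 N on the back rim and on the side rim at once, flat on the panel (2 mm, 2.5 degrees), square to the shelf (2 degrees), its middle within 4 mm of that of the pilot holes; fingers on it with over 2 N (contact force between holder and rim_back above 2 N and (contact force between holder and rim_left above 2 N or contact force between holder and rim_right above 2 N) and contact force between holder and the fingers above 2 N and horizontal distance between holder_center and pilot_holes below 0.004 m and z of holder_center in the frame of pilot_holes below 0.031 m and angle between the y axis of holder_center and the y axis of tray, either way round below 0.035 rad and angle between holder_center's own z axis and vertical below 0.044 rad); the arm keeps its last pose, push and grip.
It fails at once if a rim is forced (over 60 N) (contact force between holder and rim_back above 60 N or contact force between holder and rim_left above 60 N or contact force between holder and rim_right above 60 N).
It fails at once if another thing is moved by more than 20 mm (distance of any of cream_jar_mid, screw_dish_mid, balm_jar_mid, screwdriver_grip, lotion_mid, toner_mid, mask_bowl_mid from where it was at the start of the episode above 0.02 m).
It also fails if it takes over 54 s, if anything falls off the work surface, if the arm or the gripper's body presses on something with over 40 N, if the wrist force passes 120 N, or if a joint passes its speed limit or range.

## Working session

There is one attempt and no reset: what is moved stays moved. The work goes in short steps, Python scripts to look and compute and a tool call to move; the robot and the scene stay as the last step left them, time stands still between calls to the robot, and variables do not carry over. Pictures are saved under pics/ and viewed, about 8 in all and at most 12, crops included, and the job is handed in when it is done.

Besides the shell and the picture viewer there is one more tool, called after "Call:" as a command line: name --argument value ..., lists and objects as JSON in quotes. move_arm: Moves the arm, as the interface text tells. Its arguments: {"type":"object","properties":{"deltas":{"type":"array"},"force":{"type":"number"}},"required":["deltas"]}

```bash
mkdir -p pics; ls
python3 - <<'E'
from station import *
import cv2
s=read_state(); print(s['time_s'],s['ee_pos'],s['ft_force'])
for n in("scene","top"):
    cv2.imwrite(f"pics/{n}0.png",get_image(n)); print(n,camera_params(n))
E
```

```text
pics
0.0 [ 263.09730752 -620.80643859  200.72745789] [0.30181665 0.00112571 0.78209102]
scene {'fovy': 43.22828681233084, 'cx': 323.1887859825933, 'cy': 223.6840195824104, 'pose': array([[-8.67449395e-01, -3.65820611e-01,  3.37204429e-01,
         9.83435700e+02],
       [ 4.97074664e-01, -6.08396302e-01,  6.18684668e-01,
         9.73513376e+02],
       [-2.11736753e-02,  7.04293420e-01,  7.09593161e-01,
         1.17549810e+03],
       [ 0.00000000e+00,  0.00000000e+00,  0.00000000e+00,
         1.00000000e+00]])}
top {'fovy': 54.0958481757113, 'cx': 318.0531751162023, 'cy': 242.32842325956346, 'pose': array([[ 2.13014851e-02,  9.90553686e-01, -1.35460846e-01,
         3.28306824e+02],
       [-9.99738124e-01,  2.22376130e-02,  5.40113831e-03,
         1.79788331e+01],
       [ 8.36244333e-03,  1.35310320e-01,  9.90767978e-01,
         1.11562258e+03],
       [ 0.00000000e+00,  0.00000000e+00,  0.00000000e+00,
         1.00000000e+00]])}
```

View pics/top0.png

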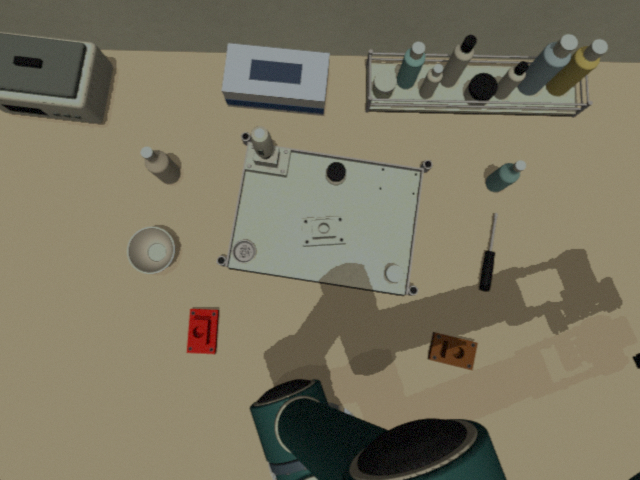

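View pics/scene0.png

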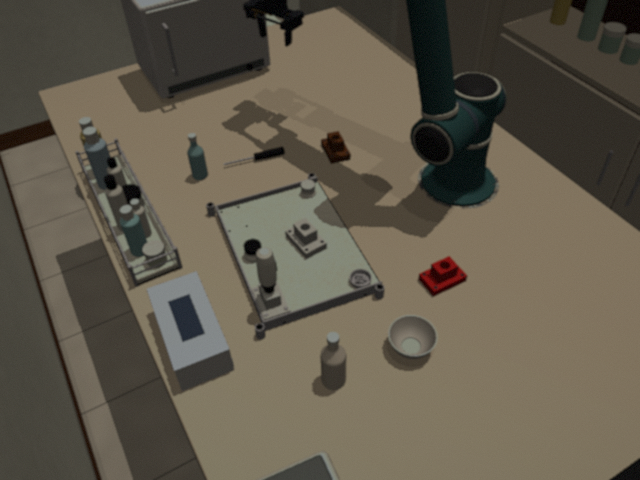

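The top view shows four candidates: the loose aluminium holder (323,230), red (203,331), brown (453,350), and the fitted one with a handpiece (268,158). I choose (323,230). The free corner is back-right, with pilot holes near (382..416,169..194). Next is a close crop to check this.

```bash
cat > h.py <<'E'
import numpy as np, cv2
from station import *
def ray(n,px):
    c=camera_params(n); f=240/np.tan(np.radians(c['fovy'])/2); P=np.array(c['pose'])
    d=np.array([(px[0]-c['cx'])/f,-(px[1]-c['cy'])/f,-1.])
    return P[:3,3],P[:3,:3]@d
def onplane(n,px,z):
    o,d=ray(n,px); return o+d*(z-o[2])/d[2]
def proj(n,p):
    c=camera_params(n); f=240/np.tan(np.radians(c['fovy'])/2); P=np.array(c['pose'])
    q=P[:3,:3].T@(np.array(p,float)-P[:3,3]); return np.array([c['cx']-f*q[0]/q[2],c['cy']+f*q[1]/q[2]])
E
python3 - <<'E'
import cv2
a=cv2.imread('pics/top0.png')[140:305,215:435]
a=cv2.convertScaleAbs(cv2.resize(a,(792,594),interpolation=cv2.INTER_CUBIC),alpha=1.2)
cv2.imwrite('pics/c1.png',a)
b=cv2.imread('pics/scene0.png')[170:335,200:390]
cv2.imwrite('pics/c2.png',cv2.convertScaleAbs(cv2.resize(b,None,fx=3.6,fy=3.6,interpolation=cv2.INTER_CUBIC),alpha=1.2))
E
```

```text
(no output)
```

View pics/c1.png

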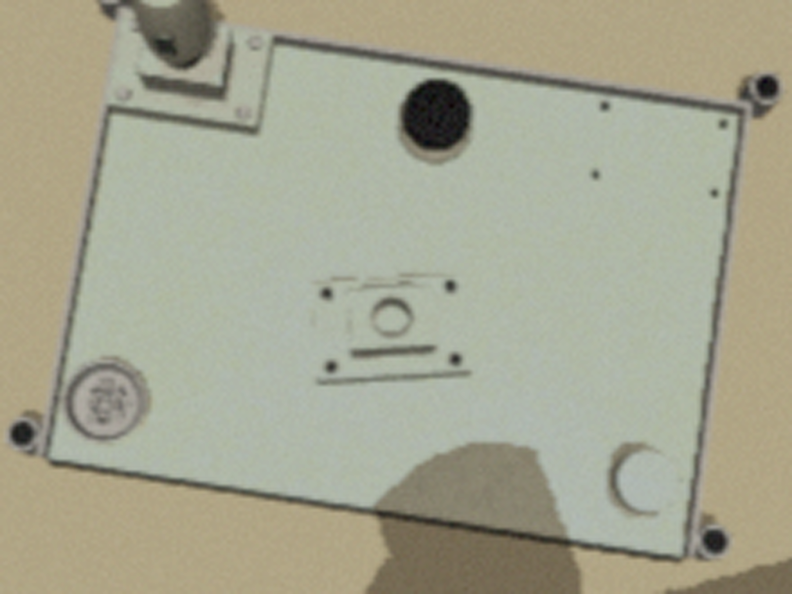

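View pics/c2.png

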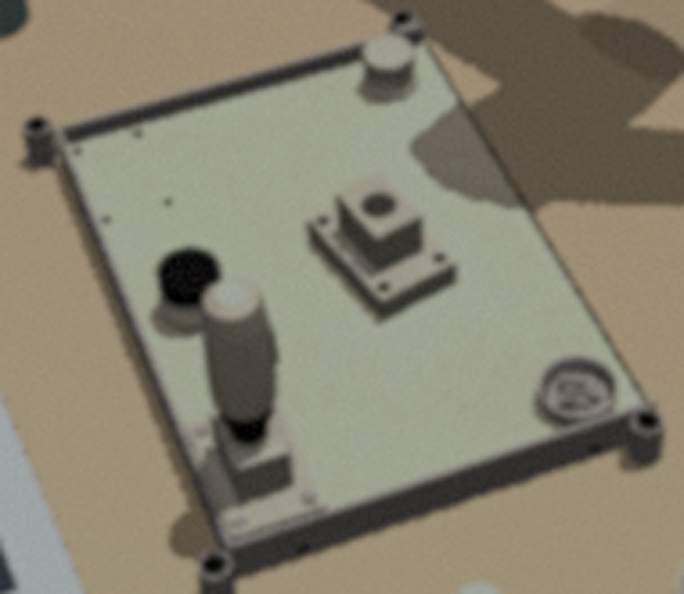

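The crops confirm it. The aluminium holder's screw holes in c1 are at (326,294), (450,286), (331,367) and (455,360). The pilot holes are at (604,106), (723,124), (595,174) and (714,193), in the back-right corner. Now to localise them.

Run:
```python
from h import *
g=cv2.cvtColor(cv2.imread('pics/top0.png'),cv2.COLOR_BGR2GRAY).astype(float)
def refine(c):
    p=np.array(c)/3.6+[215,140]-.36
    x,y=np.round(p).astype(int); w=g[y-3:y+4,x-3:x+4]; d=np.clip(np.median(w)-12-w,0,None)
    Y,X=np.mgrid[y-3:y+4,x-3:x+4]; return np.array([(X*d).sum(),(Y*d).sum()])/d.sum(),p
for name,z,pts in(("pilot",18,[(604,106),(723,124),(595,174),(714,193)]),("holder",40,[(326,294),(450,286),(331,367),(455,360)])):
    W=[]
    for c in pts:
        r,p=refine(c); W.append(onplane('top',r,z)); print(r.round(1),p.round(1),W[-1].round(1))
    W=np.array(W); print(name,W.mean(0).round(1),[np.linalg.norm(W[i]-W[j]).round(1) for i,j in((0,1),(2,3),(0,2),(1,3))])
    v=(W[0]-W[1])+(W[2]-W[3]); print('yaw of y axis from world y deg',np.degrees(np.arctan2(-v[0],v[1])))
# two view check of socket top z=76
print('socket top',onplane('top',np.array((391,318))/3.6+[215-.36,140-.36],76),onplane('scene',np.array((378,206))/3.6+[200-.36,170-.36],76))
# shelf yaw by rim: back rim top inner edge
B=[onplane('top',np.array(c)/3.6+[214.64,139.64],36) for c in((280,40),(740,108))]; v=B[0]-B[1]; print('rim',np.round(B,1),np.degrees(np.arctan2(-v[0],v[1])))
R=[onplane('top',np.array(c)/3.6+[214.64,139.64],36) for c in((742,115),(690,555))]; v=R[0]-R[1]; print('rrim',np.round(R,1),np.degrees(np.arctan2(v[1],v[0])))
for n,c,z in(("jar",(436,113),60),):print(n,onplane('top',np.array(c)/3.6+[214.64,139.64],z))
```

```text
[382.9 168.3] [382.4 169.1] [ 662.1 -140.4   18. ]
[415.8 173.1] [415.5 174.1] [ 652. -220.   18.]
[379.9 188.1] [379.9 188. ] [ 613.  -133.6   18. ]
[413.3 193.3] [413.  193.3] [ 601.9 -213.5   18. ]
pilot [ 632.2 -176.9   18. ] [np.float64(80.2), np.float64(80.7), np.float64(49.6), np.float64(50.6)]
yaw of y axis from world y deg -7.5713487957685786
[305.2 221.1] [305.2 221.3] [524.6  42.9  40. ]
[339.7 219. ] [339.6 219.1] [531.3 -37.   40. ]
[306.7 241.9] [306.6 241.6] [475.7  38.4  40. ]
[341.2 240. ] [341.  239.6] [482.  -41.2  40. ]
holder [503.4   0.8  40. ] [np.float64(80.2), np.float64(79.8), np.float64(49.0), np.float64(49.4)]
yaw of y axis from world y deg 4.651731814948671
socket top [503.18248502   1.35267442  76.        ] [5.07123430e+02 4.15257061e-01 7.60000000e+01]
rim [[ 694.5   77.8   36. ]
 [ 655.4 -226.5   36. ]] -7.328267915975828
rrim [[ 650.7 -227.8   36. ]
 [ 361.6 -192.3   36. ]] -7.000462248181797
jar [640.13416817 -25.19499378  60.        ]
```

Run:
```python
from h import *
s=read_state(); R=np.array(s['orientation']); print(R.round(3)); print('tool y angle from world y',np.degrees(np.arctan2(-R[0,1],R[1,1])),s['ee_pos'],s['grip_width'],s['qpos'])
```

```text
[[ 0.921  0.39  -0.001]
 [ 0.39  -0.921  0.002]
 [ 0.    -0.002 -1.   ]]
tool y angle from world y -157.0328151574808 [ 263.09087327 -620.82380472  200.787602  ] 0.9976000527901725 [-1.20689164e+00  2.64695036e-01  1.60526221e+00 -1.42545784e-05
  1.27369514e+00 -3.69440537e-02]
```

Call:
move_arm --deltas '[240,622,0,-0.32,100,240,622,0,-0.32,100,240,622,0,-0.32,100,240,622,0,-0.32,100,240,622,0,-0.32,100]' --force 50

```text
time_s: 0.6
ee_pos: [353.2, -386.1, 201.0]
orientation: [[0.997, 0.08, -0.0], [0.08, -0.997, 0.003], [-0.0, -0.003, -1.0]]
ft_force: [1.0, -0.0, 0.5]
grip_width: 0.998
```

Call:
move_arm --deltas '[150,387,-20,0,100,150,387,-20,0,100,150,387,-20,0,100,150,387,-20,0,100,150,387,-20,0,100]'

```text
time_s: 1.1
ee_pos: [443.1, -153.2, 189.0]
orientation: [[0.997, 0.08, -0.0], [0.08, -0.997, 0.003], [-0.0, -0.003, -1.0]]
ft_force: [0.8, -0.4, -0.3]
grip_width: 0.996
```

Call:
move_arm --deltas '[50,130,-60,0,100,50,130,-60,0,100,50,130,-60,0,100,50,130,-60,0,100,50,130,-60,0,100]'

```text
time_s: 1.6
ee_pos: [492.2, -22.1, 127.8]
orientation: [[0.997, 0.083, -0.003], [0.083, -0.997, 0.003], [-0.003, -0.003, -1.0]]
ft_force: [-0.4, 1.2, 0.3]
grip_width: 1.003
```

Call:
move_arm --deltas '[11,23,-28,0,100,11,23,-28,0,100,11,23,-28,0,100,11,23,-28,0,100]'

```text
time_s: 2.0
ee_pos: [503.6, -0.6, 101.0]
orientation: [[0.997, 0.082, -0.002], [0.082, -0.997, 0.002], [-0.002, -0.002, -1.0]]
ft_force: [1.3, 0.4, 0.3]
grip_width: 0.999
```

Run:
```python
from h import *
print(read_state()['ee_pos'])
a=get_image('top')[140:305,215:435]; b=get_image('scene')[150:315,230:390]
a=cv2.resize(a,(400,300)); b=cv2.resize(b,None,fx=2.5,fy=300/165,interpolation=cv2.INTER_CUBIC) if 0 else cv2.resize(b,(400,412),interpolation=cv2.INTER_CUBIC)
m=np.zeros((412,800,3),np.uint8); m[:300,:400]=a; m[:,400:]=b
cv2.imwrite('pics/c3.png',m)
```

```text
[503.59058609  -0.61654769 101.02333516]
```

View pics/c3.png

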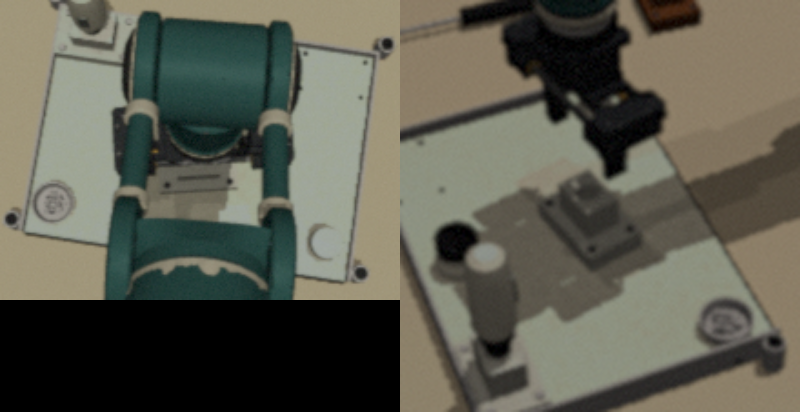

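The gripper straddles the socket block: fingers at about (555,105) and (615,165) in the scene half, with the block at (588,200) below. I'll descend and grip.

Call:
move_arm --deltas '[0,1,-25,0,100,0,1,-40,0,100,0,1,-50,0,100,0,1,-56,0,100,0,1,-56,0,100]'

```text
time_s: 2.6
ee_pos: [503.4, 0.4, 44.8]
orientation: [[0.997, 0.081, -0.002], [0.081, -0.997, 0.002], [-0.002, -0.002, -1.0]]
ft_force: [-0.3, 0.2, -0.2]
grip_width: 0.997
```

Call:
move_arm --deltas '[0,0,0,0,0,0,0,0,0,0,0,0,0,0,0,0,0,0,0,0,0,0,0,0,0]' --force 50

```text
time_s: 3.1
ee_pos: [503.7, 0.4, 45.1]
orientation: [[0.997, 0.081, -0.001], [0.081, -0.997, 0.002], [-0.001, -0.002, -1.0]]
ft_force: [0.7, 1.2, -0.2]
grip_width: 0.57
```

Call:
move_arm --deltas '[0,0,0,0,0,0,0,0,0,0,0,0,0,0,0,0,0,0,0,0]'

```text
time_s: 3.5
ee_pos: [503.6, 0.4, 45.1]
orientation: [[0.997, 0.081, -0.001], [0.081, -0.997, 0.002], [-0.001, -0.002, -1.0]]
ft_force: [1.1, -0.4, -0.2]
grip_width: 0.204
```

The opening is 0.20, where about 0.61 was expected, so the fingers missed the block. Looking before I do anything else.

Run:
```python
from h import *
s=read_state();print(s['ee_pos'],s['grip_width'],s['qpos'])
im=get_image('scene');cv2.imwrite('pics/full4.png',im)
b=im[150:315,200:400]
cv2.imwrite('pics/c4.png',cv2.convertScaleAbs(cv2.resize(b,None,fx=3.6,fy=3.6,interpolation=cv2.INTER_CUBIC),alpha=1.5))
for z in(44,64): print(proj('scene',[503.6,.4,z]),(proj('scene',[503.6,.4,z])-[200,150])*3.6)
```

```text
[5.03630946e+02 3.98056873e-01 4.50933924e+01] 0.2043542403454768 [-0.05022954  0.09827621  2.11253851  0.00259023  0.93227833  1.43776823]
[306.36368179 235.02514306] [382.90925444 306.090515  ]
[306.04466648 229.63320191] [381.76079934 286.67952687]
```

View pics/c4.png

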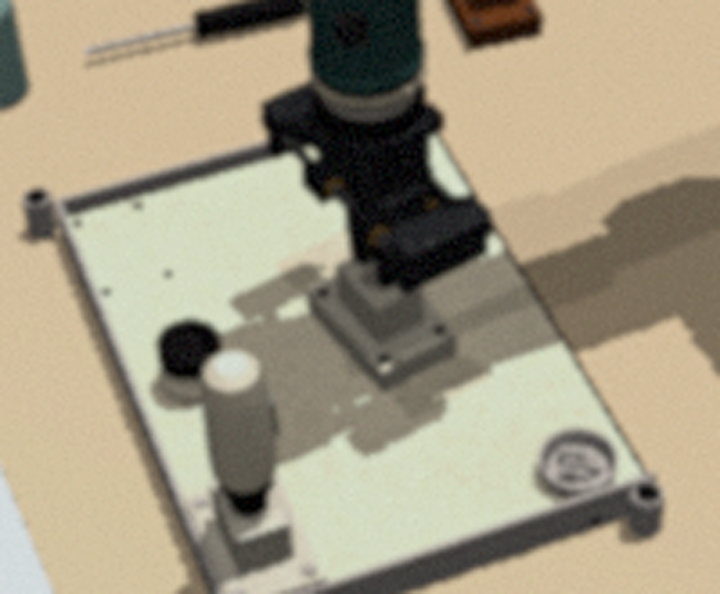

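Run:
```python
from h import *
b=cv2.imread('pics/full4.png')
s=read_state(); T=np.array(s['ee_pos']);R=np.array(s['orientation'])
k=4
v=cv2.convertScaleAbs(cv2.resize(b[150:300,220:400],None,fx=k,fy=k,interpolation=cv2.INTER_CUBIC),alpha=2.2,beta=15)
q=lambda p:tuple(((proj('scene',p)-[220,150])*k+k/2).astype(int).tolist())
for z,c in((-64,(0,255,255)),(-19,(0,255,0)),(0,(0,0,255))):
    pts=[q(T+R@np.array([0,y,z])) for y in(-93,-27,0,27,93)]; print(z,pts)
    for p in pts: cv2.circle(v,p,3,c,-1)
cv2.imwrite('pics/c5.png',v)
```

```text
-64 [(427, 357), (366, 295), (342, 270), (319, 246), (264, 189)]
-19 [(428, 407), (369, 345), (346, 320), (323, 296), (269, 239)]
0 [(429, 428), (370, 365), (347, 340), (324, 316), (270, 259)]
```

View pics/c5.png

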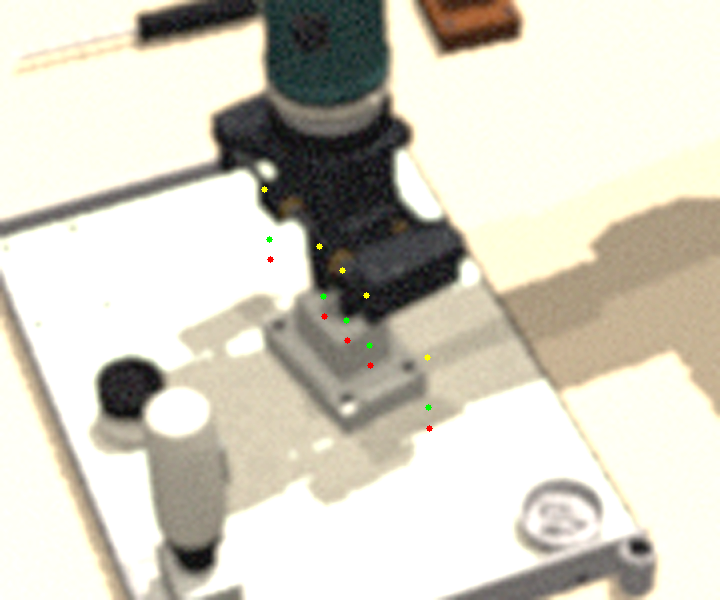

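Run:
```python
from h import *
T=np.array([503.6,-.6,101])
for z in(64,80,100,120): print(z,[proj('top',T+[0.08*0,y,z]).round(0).tolist() for y in(-93,0,93)])
# tip midpoint estimates
S=np.array([263.1,-620.8,200.7]);R=np.array([[.921,.39,0],[.39,-.921,0],[0,0,-1]])
print('start tips scene',[proj('scene',S+R@[0,y,0]).round(1).tolist() for y in(-52,0,52)])
im=cv2.imread('pics/scene0.png')[0:100,200:350]
t=get_image('top'); cv2.imwrite('pics/full4t.png',t)
m=np.zeros((600,800,3),np.uint8)
m[:267,:400]=cv2.convertScaleAbs(cv2.resize(im,(400,267),interpolation=cv2.INTER_CUBIC),alpha=2)
m[:300,400:]=cv2.convertScaleAbs(cv2.resize(t[170:290,240:400],(400,300),interpolation=cv2.INTER_CUBIC),alpha=2)
f=cv2.imread('pics/full4.png')[190:250,270:350]
m[300:,:400]=cv2.convertScaleAbs(cv2.resize(f,(400,300),interpolation=cv2.INTER_CUBIC),alpha=3,beta=20)
cv2.imwrite('pics/c6.png',m)
```

```text
64 [[370.0, 222.0], [325.0, 221.0], [280.0, 220.0]]
80 [[371.0, 220.0], [325.0, 219.0], [279.0, 218.0]]
100 [[372.0, 218.0], [325.0, 217.0], [278.0, 216.0]]
120 [[374.0, 216.0], [326.0, 215.0], [278.0, 214.0]]
start tips scene [[289.5, 56.1], [276.8, 51.2], [264.5, 46.5]]
```

View pics/c6.png

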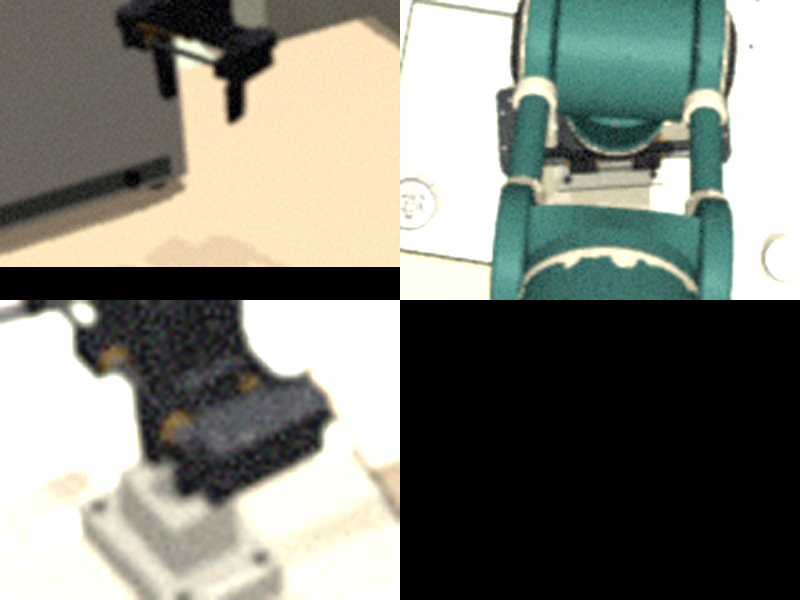

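In the scene view the fingers appear about 10–12 px (≈40 mm) higher than the reported TCP, both at the start and now, while the top view agrees horizontally. So the true height looks about 40 mm above the reading, and the fingers closed above the block. I'll raise, reopen and come down under force guard.

Call:
move_arm --deltas '[0,0,20,0,15,0,0,20,0,15,0,0,20,0,100,0,0,20,0,100,0,0,20,0,100]'

```text
time_s: 4.1
ee_pos: [503.0, 0.4, 64.3]
orientation: [[0.997, 0.081, -0.003], [0.081, -0.997, 0.002], [-0.002, -0.002, -1.0]]
ft_force: [0.0, 0.6, 0.1]
grip_width: 0.398
```

Call:
move_arm --deltas '[0,0,0,0,100,0,0,0,0,100,0,0,0,0,100,0,0,0,0,100,0,0,0,0,100]'

```text
time_s: 4.6
ee_pos: [503.0, 0.4, 64.3]
orientation: [[0.997, 0.081, -0.003], [0.081, -0.997, 0.002], [-0.003, -0.002, -1.0]]
ft_force: [-0.7, -0.9, 0.9]
grip_width: 0.852
```

Call:
move_arm --deltas '[0,0,0,0,100,0,0,0,0,100,0,0,0,0,100]'

```text
time_s: 4.9
ee_pos: [503.0, 0.4, 64.3]
orientation: [[0.997, 0.081, -0.003], [0.081, -0.997, 0.002], [-0.002, -0.002, -1.0]]
ft_force: [0.5, 0.1, 0.4]
grip_width: 1.0
```

Run:
```python
from h import *
s=read_state(); T=np.array(s['ee_pos']);R=np.array(s['orientation']); print(T,s['ft_force'],s['grip_width'])
b=get_image('scene'); k=5
v=cv2.convertScaleAbs(cv2.resize(b[160:270,240:390],None,fx=k,fy=k,interpolation=cv2.INTER_CUBIC),alpha=2.6,beta=20)
for y in(-53,0,53):
  for dz,c in((0,(0,0,255)),(40,(0,200,0))):
    p=(proj('scene',T+R@np.array([0,y,0])+[0,0,dz])-[240,160])*k+k/2; cv2.circle(v,tuple(p.astype(int).tolist()),3,c,-1)
cv2.imwrite('pics/c7.png',v)
```

```text
[5.03043556e+02 4.37737631e-01 6.43191509e+01] [0.47004356 0.06783333 0.41866481] 0.9995069626713246
```

View pics/c7.png

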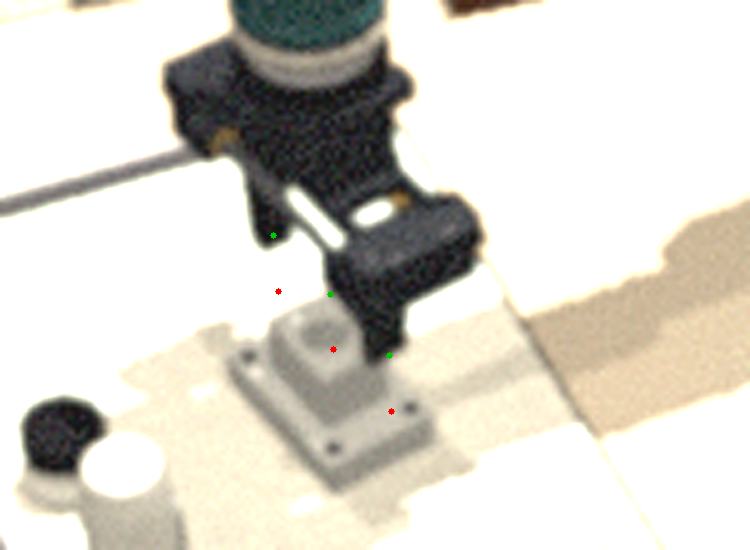

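The tips, at about (270,240) and (383,360), lie 36–37 mm above the reported TCP. Horizontally they straddle the block. I'll descend in guarded steps.

Call:
move_arm --deltas '[0,0,-10,0,100,0,0,-20,0,100,0,0,-30,0,100,0,0,-38,0,100,0,0,-38,0,100]'

```text
time_s: 5.45
ee_pos: [501.2, 0.5, 24.3]
orientation: [[0.997, 0.081, -0.006], [0.081, -0.997, 0.002], [-0.006, -0.003, -1.0]]
ft_force: [-0.2, 1.2, -0.4]
grip_width: 1.0
```

Call:
move_arm --deltas '[0,0,-4,0,100,0,0,-8,0,100,0,0,-12,0,100,0,0,-12,0,100]'

```text
time_s: 5.85
ee_pos: [500.9, 0.5, 11.7]
orientation: [[0.997, 0.081, -0.007], [0.081, -0.997, 0.002], [-0.007, -0.003, -1.0]]
ft_force: [0.1, -0.2, 0.4]
grip_width: 1.0
```

Call:
move_arm --deltas '[0,0,-2,0,100,0,0,-4,0,100,0,0,-4,0,100]'

```text
time_s: 6.15
ee_pos: [500.7, 0.6, 7.6]
orientation: [[0.997, 0.081, -0.008], [0.081, -0.997, 0.002], [-0.007, -0.003, -1.0]]
ft_force: [0.3, -0.0, 0.4]
grip_width: 1.002
```

Call:
move_arm --deltas '[2,0,0,0,0,2,0,0,0,0,2,0,0,0,0,2,0,0,0,0,2,0,0,0,0]' --force 50

```text
time_s: 6.65
ee_pos: [502.7, 0.6, 7.6]
orientation: [[0.997, 0.081, -0.007], [0.081, -0.997, 0.003], [-0.007, -0.003, -1.0]]
ft_force: [-0.3, 0.1, 0.3]
grip_width: 0.608
```

Call:
move_arm --deltas '[0,0,0,0,0,0,0,0,0,0,0,0,0,0,0,0,0,0,0,0,0,0,0,0,0]'

```text
time_s: 7.15
ee_pos: [502.7, 0.6, 7.6]
orientation: [[0.997, 0.081, -0.007], [0.081, -0.997, 0.003], [-0.007, -0.003, -1.0]]
ft_force: [-0.5, 0.5, -0.1]
grip_width: 0.608
```

Call:
move_arm --deltas '[0,0,3,0,0,0,0,6,0,0,0,0,6,0,0]'

```text
time_s: 7.45
ee_pos: [502.4, 0.6, 13.5]
orientation: [[0.997, 0.081, -0.008], [0.081, -0.997, 0.003], [-0.008, -0.003, -1.0]]
ft_force: [0.3, 0.4, -5.1]
grip_width: 0.607
```

Call:
move_arm --deltas '[10,-30,0,-0.05,0,20,-65,0,-0.1,0,30,-100,0,-0.15,0,40,-135,0,-0.209,0,60,-161,0,-0.209,0]'

```text
time_s: 7.95
ee_pos: [561.0, -162.1, 12.8]
orientation: [[0.992, -0.13, -0.01], [-0.13, -0.992, 0.004], [-0.01, -0.003, -1.0]]
ft_force: [1.2, 0.3, -5.1]
grip_width: 0.609
```

Call:
move_arm --deltas '[25,0,0,0,0,45,1,0,0,0,57,1,0,0,0,57,1,0,0,0]'

```text
time_s: 8.35
ee_pos: [619.2, -161.1, 12.6]
orientation: [[0.992, -0.129, -0.009], [-0.129, -0.992, 0.004], [-0.009, -0.003, -1.0]]
ft_force: [-0.3, 0.3, -4.4]
grip_width: 0.608
```

Run:
```python
from h import *
s=read_state();print(s['ee_pos'],s['ft_force'],s['torque'])
b=get_image('scene'); t=get_image('top'); k=6
v=cv2.convertScaleAbs(cv2.resize(b[180:250,205:305],None,fx=k,fy=k,interpolation=cv2.INTER_CUBIC),alpha=1.8,beta=10)
cv2.imwrite('pics/c8.png',v)
```

```text
[ 619.22398375 -161.11534969   12.57775711] [-0.34382012  0.25611876 -4.43296824] [0.04195002 0.04238053 0.04719069]
```

View pics/c8.png

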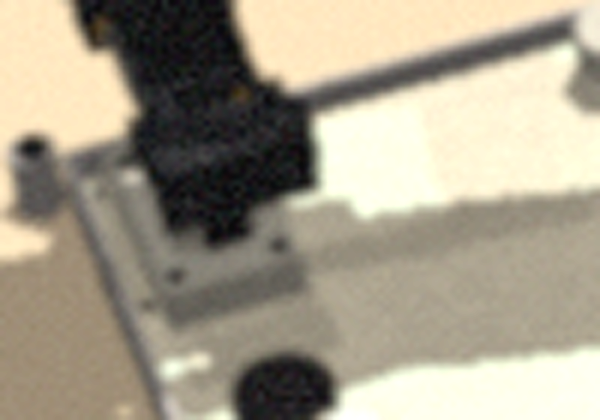

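The holder hangs square to the rims just short of the corner, with its near edge at (165,325)–(305,290) and the back rim to its left at (75,180)–(170,410). Now I'll lower it onto the panel.

Call:
move_arm --deltas '[0,0,-3,0,0,0,0,-4.5,0,0,0,0,-4.5,0,0]'

```text
time_s: 8.75
ee_pos: [616.3, -160.5, 7.8]
orientation: [[0.992, -0.129, -0.012], [-0.129, -0.992, 0.005], [-0.012, -0.003, -1.0]]
ft_force: [-1.3, 1.3, -3.5]
grip_width: 0.608
```

Call:
move_arm --deltas '[0,0,-1,0,0,0,0,-1,0,0]'

```text
time_s: 8.95
ee_pos: [616.5, -160.6, 7.7]
orientation: [[0.992, -0.129, -0.011], [-0.129, -0.992, 0.005], [-0.012, -0.003, -1.0]]
ft_force: [-2.1, 0.7, 2.5]
grip_width: 0.607
```

Call:
move_arm --deltas '[4,-4,0,0,0,8,-9,0,0,0,12.4,-13,0,0,0,12.4,-13,0,0,0]'

```text
time_s: 9.35
ee_pos: [629.6, -174.5, 7.7]
orientation: [[0.992, -0.13, -0.011], [-0.13, -0.992, 0.004], [-0.011, -0.003, -1.0]]
ft_force: [-0.9, -0.7, 0.0]
grip_width: 0.606
```

Call:
move_arm --deltas '[-0.13,-1,0,0,0,-0.25,-2,0,0,0,-0.25,-2,0,0,0]'

```text
time_s: 9.65
ee_pos: [629.5, -175.9, 7.7]
orientation: [[0.991, -0.13, -0.01], [-0.13, -0.992, 0.005], [-0.011, -0.004, -1.0]]
ft_force: [-0.0, 4.1, 0.3]
grip_width: 0.609
```

Side rim felt: about 4 N in +y. Now the back rim.

Call:
move_arm --deltas '[0.9,-0.8,0,0,0,1.85,-0.9,0,0,0,1.85,-0.9,0,0,0]'

```text
time_s: 9.95
ee_pos: [629.5, -175.8, 7.8]
orientation: [[0.991, -0.13, -0.014], [-0.13, -0.991, 0.007], [-0.015, -0.005, -1.0]]
ft_force: [-6.5, 5.0, 4.8]
grip_width: 0.606
```

Call:
move_arm --deltas '[2,-1.5,0,0,0,2.5,-3,0,0,0,3,-3.5,0,0,0,3,-3.5,0,0,0]'

```text
time_s: 10.35
ee_pos: [629.3, -175.8, 8.0]
orientation: [[0.991, -0.131, -0.021], [-0.131, -0.991, 0.012], [-0.022, -0.009, -1.0]]
ft_force: [-10.8, 13.4, 11.1]
grip_width: 0.61
```

Run:
```python
from h import *
s=read_state();R=np.array(s['orientation'])
F=np.array(s['ft_force']);a=np.radians(-7.4);xs=np.array([np.cos(a),np.sin(a),0]);ys=np.array([-np.sin(a),np.cos(a),0])
print(s['time_s'],s['ee_pos'],F,'shelf',F@xs,F@ys,'tool y deg',np.degrees(np.arctan2(R[0,1],-R[1,1])),R.round(4),s['torque'])
```

```text
10.35 [ 629.2848408  -175.79006016    8.01383459] [-10.80376116  13.3747709   11.11485446] shelf -12.436389983809956 11.87189774489638 tool y deg -7.520686957808109 [[ 0.9912 -0.1309 -0.021 ]
 [-0.1306 -0.9914  0.0119]
 [-0.0224 -0.0091 -0.9997]] [ 1.62502949  1.41419821 -0.2994799 ]
```

Both rims press at about 12 N, and the position agrees with the rim lines to within 1 mm. I'll ease off a little to reduce tilt, let it settle, and check steadiness.

Call:
move_arm --deltas '[2.2,-2.7,-0.2,0,0,2.2,-2.7,-0.2,0,0,2.2,-2.7,-0.2,0,0,2.2,-2.7,-0.2,0,0,2.2,-2.7,-0.2,0,0]'

```text
time_s: 10.85
ee_pos: [629.1, -175.7, 8.2]
orientation: [[0.991, -0.131, -0.026], [-0.131, -0.991, 0.016], [-0.028, -0.012, -1.0]]
ft_force: [-8.8, 10.2, 10.3]
grip_width: 0.603
```

Run:
```python
from h import *
a=np.radians(-7.4);xs=np.array([np.cos(a),np.sin(a),0]);ys=np.array([-np.sin(a),np.cos(a),0])
for i in range(4):
    b=get_image('scene'); s=read_state();F=np.array(s['ft_force']);R=np.array(s['orientation'])
    print(s['time_s'],s['ee_pos'].round(2),F.round(1),'shelf',F@xs,F@ys,R[:,2].round(4),s['grip_width'])
v=cv2.convertScaleAbs(cv2.resize(b[175:275,195:325],None,fx=6,fy=6,interpolation=cv2.INTER_CUBIC),alpha=1.8,beta=10)
cv2.imwrite('pics/c9.png',v)
```

```text
10.9 [ 629.14 -175.68    8.23] [-8.9 10.3  8.2] shelf -10.105267248015018 9.078561796909 [-0.0259  0.0159 -0.9995] 0.6069996745981716
10.95 [ 629.14 -175.71    8.25] [-8.6 10.8  9. ] shelf -9.95639929374374 9.60518644878012 [-0.0258  0.0159 -0.9995] 0.6075154938743718
11.0 [ 629.14 -175.7     8.24] [-8.7 10.9  9. ] shelf -10.048897644684809 9.67105944374119 [-0.0258  0.0159 -0.9995] 0.6050300622740622
11.05 [ 629.14 -175.71    8.24] [-8.2 11.9  9.9] shelf -9.674861490117815 10.736628573158558 [-0.0258  0.0159 -0.9995] 0.6071839673137028
```

View pics/c9.png

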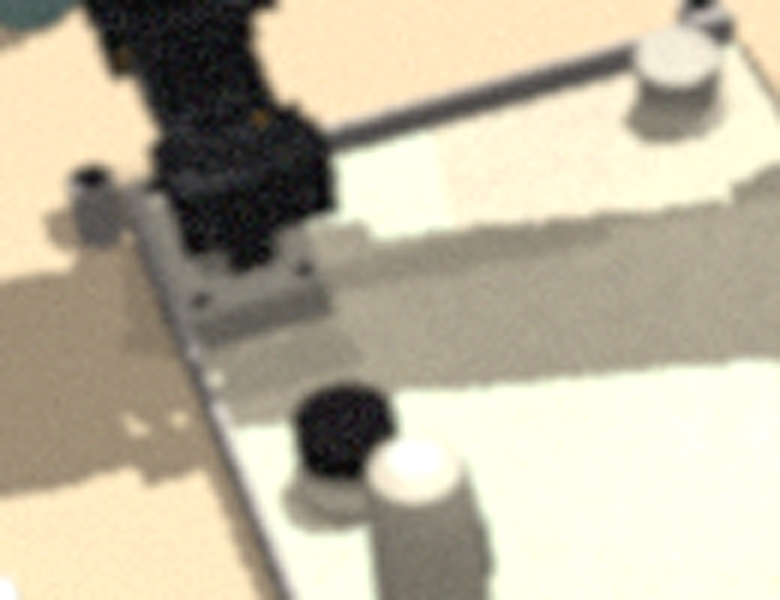

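The holder sits in the corner, between the back rim on its left and the side rim above it, and nothing else has moved. The tool's tilt has crept up to 1.7° over repeated pushes, because each call takes the tilted pose as its new base. I'll back off slightly, press it flat to undo the tilt, then push again once.

Call:
move_arm --deltas '[-1.5,1.5,0,0,0,-2,2,-2,0,0,-2,2,-4,0,0,-2,2,-4,0,0]'

```text
time_s: 11.45
ee_pos: [629.2, -174.5, 7.9]
orientation: [[0.991, -0.131, -0.022], [-0.131, -0.991, 0.014], [-0.024, -0.011, -1.0]]
ft_force: [-4.6, 4.3, 15.2]
grip_width: 0.607
```

Call:
move_arm --deltas '[-2,1,-2,0,0,-4,1.5,-5,0,0,-4,1.5,-6,0,0,-4,1.5,-6,0,0]'

```text
time_s: 11.85
ee_pos: [629.3, -174.6, 7.6]
orientation: [[0.991, -0.13, -0.014], [-0.13, -0.991, 0.011], [-0.016, -0.009, -1.0]]
ft_force: [-4.7, 4.0, 22.2]
grip_width: 0.605
```

Call:
move_arm --deltas '[0,0,-5,0,0,0,0,-6,0,0,0,0,-6,0,0]'

```text
time_s: 12.15
ee_pos: [629.7, -174.7, 7.6]
orientation: [[0.991, -0.13, -0.014], [-0.13, -0.991, 0.01], [-0.015, -0.008, -1.0]]
ft_force: [-15.4, 7.5, 32.3]
grip_width: 0.607
```

Call:
move_arm --deltas '[0,-1.5,-1,0,0,0.5,-2.5,-1.5,0,0,1,-3.2,-2,0,0,1,-3.2,-2,0,0,1,-3.2,-2,0,0]'

```text
time_s: 12.65
ee_pos: [629.4, -175.7, 7.7]
orientation: [[0.991, -0.131, -0.017], [-0.131, -0.991, 0.013], [-0.019, -0.011, -1.0]]
ft_force: [-10.5, 11.0, 19.3]
grip_width: 0.605
```

```bash
cat > st.py <<'E'
from h import *
a=np.radians(-7.4);xs=np.array([np.cos(a),np.sin(a),0]);ys=np.array([-np.sin(a),np.cos(a),0])
for i in range(4):
    get_image('scene'); s=read_state();F=np.array(s['ft_force']);R=np.array(s['orientation'])
    print(s['time_s'],s['ee_pos'].round(2),F.round(1),'shelf',(F@xs).round(1),(F@ys).round(1),R[:,2].round(4),np.degrees(np.arctan2(R[0,1],-R[1,1])).round(2))
E
python3 st.py
```

```text
12.7 [ 629.45 -175.72    7.77] [-10.1  10.9  19.2] shelf -11.4 9.5 [-0.017   0.0134 -0.9998] -7.54
12.75 [ 629.41 -175.71    7.73] [-11.1  11.   19.6] shelf -12.4 9.5 [-0.0171  0.0134 -0.9998] -7.53
12.8 [ 629.42 -175.69    7.73] [-9.8 10.8 19. ] shelf -11.1 9.4 [-0.0171  0.0134 -0.9998] -7.53
12.85 [ 629.44 -175.73    7.79] [-10.2  11.   18.1] shelf -11.5 9.6 [-0.017   0.0134 -0.9998] -7.53
```

Tilt is back to 1.2° and the pushes are good, but the panel load (about 24 N) could mask the side push through friction. One last call to trade some down-press for side push.

Call:
move_arm --deltas '[2.2,-3.2,-1,0,0,2.2,-3.8,-0.8,0,0,2.2,-3.8,-0.8,0,0,2.2,-3.8,-0.8,0,0]'

```text
time_s: 13.25
ee_pos: [629.2, -175.6, 8.0]
orientation: [[0.991, -0.132, -0.022], [-0.131, -0.991, 0.019], [-0.025, -0.016, -1.0]]
ft_force: [-10.8, 15.8, 17.2]
grip_width: 0.607
```

```bash
python3 st.py
```

```text
13.3 [ 629.23 -175.61    8.04] [-10.4  15.2  15.9] shelf -12.2 13.8 [-0.0224  0.019  -0.9996] -7.58
13.35 [ 629.23 -175.6     8.02] [-9.9 15.2 16.5] shelf -11.8 13.8 [-0.0225  0.019  -0.9996] -7.57
13.4 [ 629.2  -175.63    8.01] [-10.   14.7  16.9] shelf -11.8 13.3 [-0.0225  0.019  -0.9996] -7.57
13.45 [ 629.24 -175.6     8.05] [-10.5  14.4  16. ] shelf -12.3 13.0 [-0.0224  0.019  -0.9996] -7.58
```

```bash
python3 -c "
from station import *
print(finish_job())"
```

```text
the job is handed in; nothing more can be done
None
```

The loose aluminium holder is in the free back-right corner of the shelf, still gripped with 50 N and pressed against both rims. I handed the job in at about 13.5 s, and no verdict was reported.

**Last checks before hand-in:**

| Check | Reading | Limit |
|---|---|---|
| Push on the back rim | about 12 N (wrist) | over 2 N, under 60 N |
| Push on the side rim | about 13 N (wrist) | over 2 N, under 60 N |
| Angle | −7.6° tool, against −7.0° to −7.6° measured for the shelf | within 2° |
| Position against the pilot-hole estimate | 2–3 mm off (about 1 mm from where the rim lines put it) | within 4 mm |
| Height | risen about 0.4 mm | 2 mm |
| Tilt | tool 1.7°; holder about 1.3° | 2.5° |

The pushes are wrist readings, so friction on the panel may take a few newtons of them. The holder's tilt is worked out from the tool's lean at the grasp, not measured directly.

**What went wrong or disagreed:**
- **Missed first grasp:** The reported tool height was about 37 mm lower than the camera showed, so the first grasp closed above the holder. I corrected for this and the second grasp closed at the expected width.
- **Tilt:** Repeated pushing tilted the tool. I pressed the holder flat again, but part of the tilt came back with the final push.
- **Other things:** The last picture was a close-up of the corner taken before the final presses. It showed the cream jar, the balm jar and the fitted handpiece looking undisturbed; I did not check the other items again.

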